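# Refit a sensor's wafer cell and bayonet battery cap

### The arm

A 6-joint arm with a two-finger parallel gripper is mounted at the origin on a cart in front of the work surface, level with it; the furniture and walls round the work are solid. World frame = base frame: x ahead of the robot, y to its left, z up, the work surface at z = 0. Lengths are in m, angles in degrees, forces in N, time in s.
With the tool pointing down it reaches from about 0.4 to 0.825 m from the base axis. Payload 7 kg.
Tool frame: the origin (TCP) lies midway between the tips of the shut fingers; the grasp point (between the pads) lies 19 mm behind it (r.grip_point_offset is the z of the grasp point in the tool frame, in m); z points along the fingers, y is the line along which they close (so a half turn about z gives the same grasp; the last joint's range is limited). The gripper opens to 88 mm and grips with 3 to 60 N. Pads are 19 mm wide; open, the fingers measure 130 mm over their backs; the gripper's body (78 mm by 193 mm) begins 47 mm behind the grasp point.
Start: joints at [-48.237, 20.546, 0.682, 0, -70.136, -16.507], TCP at [0.288, -0.61, 0.227] pointing down, gripper open.
Joint ranges: [-176.03, 176.03], [-82.01, 121.73], [-58.28, 71.71], [-173.87, 95.51], [-174.79, -0.11], [-173.66, 173.66]. Speed limits (degrees/s): [136.94, 136.94, 172.46, 180, 180, 180].

### API

Orientations are given as [roll, pitch, yaw] about the fixed x, y, z axes, in that order (R = Rz(yaw) Ry(pitch) Rx(roll)).
In Python, from plant import r, viewer, recognise, outline_of, pinpoint gives the robot as it stands.
- The arm moves only by the tool move_arm, never from a script. Its argument "targets" is a list of rows, each a list of 2 entries, a list of its own where there are three numbers: the shift along the tool's x, y, z in cm, then the turn, a rotation vector about the tool's x, y, z in rad. A call has 1 to 5 rows; each row is the pose to reach, as a shift and turn from the pose commanded when the call began, along the tool's axes at that moment; what a row does not reach only later rows make up. A row lasts 1/8 s, in which the tool goes at most 62.5 mm and 10.7 degrees, less where a joint would pass 70% of its speed; a pose out of reach is approached as far as the arm can. A call with a gripper value outside its range is refused whole. "jaw" is the finger opening in cm, from 0 to 8.76, set as the call begins (left out, the last holds). The fingers move at their own pace and stop on an object; "squeeze" is the grip in N (left out, the last holds). Time passes only in rows, so rows that repeat a pose let the fingers close. It gives the time, the measured TCP pose, the force, the opening and the grip force at its end, in the units of the state.
- r.get_state(): the state, without advancing time (a new reading comes with each control period).
- viewer.capture(name): name is "side" or "top" or "wrist"; returns a dict with "image" (400x640x3 uint8, blue, green, red), "intrinsics" (3x3 intrinsics, pixels), "D" ([k1, k2, p1, p2, k3] as OpenCV has them; the pictures are not rectified), "camera_from_world" (4x4, takes a point from world to camera coordinates). Camera axes: x right, y up, looking along -z (the intrinsics and any distortion apply to the point x, -y, -z); pixel columns grow to the right and rows downward; lengths in m; the calibration is good to about 2 mm. A picture is of the moment at which its call begins. There is no depth.
- r.close_job(): hands the job in; it is judged then, once.
Trained networks look in the newest picture that a camera, given by its name, has taken for a name from the list of things; names that differ only in an ending like _2 or _b are one class to them, and where a whole thing is asked for, a point or a joint stands for the part that bears it (a point fixed in the world has none). Each returns a list of dicts, best first, with "score" (0 to 1); they miss things now and then, are a little off and sometimes report something else, mostly with a low value. They report only what shows in the picture. A call takes as long as a camera call. They do not tell look-alikes from the thing itself.
- recognise(label, camera): "box" ([left, top, right, bottom] in pixels, round what is visible of it).
- outline_of(label, camera): "mask" (400x640 bool, what is visible of it) and "box" ([left, top, right, bottom] in pixels, round what is visible of it).
- pinpoint(label, camera): "location" ([row, column] in pixels: a listed point, or the origin of a listed thing).
The state is a dict: "time_s": time; "joints": joint angles; "qd": joint speeds; "joint_torque": joint torques, N m; "tcp_pos": TCP position; "eef_rot": TCP orientation; "contact_force": force on the tool from outside, world axes, zero at the start; "moment": the same for the moment, N m; "gripper_width": finger opening in m; "gripper_force": force on a finger pad.
Only numpy, scipy, OpenCV 4.12 (cv2) and the standard library are available. Lean on these libraries where they do the work, as an engineer would, in place of code of your own. Each camera call takes 0.05 s, during which the arm holds its last target. There are 200 camera calls.

### The job

The wireless sensor on the bench needs its battery closed up: one wafer cell is already in its round well, so set the loose wafer cell squarely on top of it and let it go. Then put the black bayonet cap on with its two lugs going down through the two notches in the rim, push it down against the contact spring and twist it clockwise (seen from above) about a quarter turn until it stops. Its new seal still has to take its set, so finish while still gripping the cap and pressing it down fully home, flush on the rim, and leave the side cutters, the small screwdriver and the terminal strip where they are.

Things in the scene. Friction and masses are not known exactly. Their poses are not given: they have to be found in the camera images.
- sensor: wireless sensor fixed to the bench: grey ribbed cylinder, 63 mm diameter, with an aluminium collar, on a dark plate 100 x 76 x 8 mm; brass connector low on its +x side. Origin: centre of the plate's underside, on the axis of the upright battery well; z up. With the cap locked, its grip bar lies along the sensor's x axis.
- well_mouth (a point): centre of the well's mouth, level with the flat rim, 56 mm above the sensor's origin; axes as the sensor's. Rim 65 mm outside diameter, bore 34.6 mm with a 1.5 mm chamfer. Two opposite notches, 47 mm across from end to end and 33 degrees wide, cut through its 4 mm thick lip.
- notch (a point): one of the two notches, on the rim 20 mm from the axis, at +80 degrees (anticlockwise seen from above) from the sensor's x axis; the other is opposite; white ticks beside both. Below the lip each opens into a channel 7.5 mm high in which a lug can turn clockwise by 80 degrees to a stop.
- lock_mark (a point): one of two opposite green ticks on the rim, on the sensor's x axis, 29 mm from the well's axis: the ends of the cap's grip bar point at them when the cap is turned to its stop.
- contact_spring (a joint): how far the spring-loaded brass contact under the cells is pressed down, m: 0 at the start, 0.020 with both cells in and the cap pressed flush. It pushes up with 3 N at 0 plus 0.35 N per mm, so about 10 N at flush.
- cell_fitted: the wafer cell already in the well: disc 32 mm in diameter, 14 mm high, blue sleeve, steel faces. Origin: centre of its underside, z up. At the start its top is 6 mm below the rim; it rides on the contact spring.
- cell_new: the loose wafer cell, lying flat on the bench at the start: the same disc, 32 mm in diameter, 14 mm high, about 45 g. Origin: centre of its underside, z up. Set on the fitted cell its underside is 6 mm below the rim and its top 8 mm above, so it can be held by its upper 8 mm and let go there.
- cap: black bayonet cap, about 60 g, standing on its spigot at the start. Origin: centre of the spigot's underside, z up. Spigot 31 mm in diameter (tapered foot 26 mm), z 0 to 12 mm; flange 53 mm, z 12 to 16 mm, red seal under it; on top a grip bar 42 mm along x, 12 mm thick across y, z 16 to 34 mm, white lines on it. Half a turn makes no difference.
- cap_bar (a point): middle of the cap's grip bar, 26 mm above the cap's origin; axes as the cap's. Flush on the rim it is 14 mm above point well_mouth (cap origin 12 mm below it). Let go after the turn, the cap rises 2.5 mm until its lugs catch under the lip.
- cap_lug (a point): one of the cap's two opposite steel lugs, at the cap's +x side in line with the grip bar: its outer end, 3.5 mm above the cap's origin. 43 mm across both lugs, 22 degrees wide, z 1.5 to 5.5 mm. They clear the lip, so that the cap can turn, only within 2.5 mm of flush.
- side_cutters: bystander: side cutters with dark handles lying flat, 134 mm long, 14 mm high. Origin: centre of the underside.
- driver: bystander: small screwdriver with a dark grey handle lying flat, 130 mm long along its y, 14 mm high. Origin: centre of the underside.
- terminal_strip: bystander: white six-way terminal strip, 18 x 60 x 16 mm. Origin: centre of the underside.
Things that resemble listed ones, but are neither listed nor needed, are in the scene too. What is shaped like the cell_new but purple or yellow is not meant.

How it is judged:
By the outcome, as a careful person would: the job done as asked, in the order asked, and still so for the second after the job is handed in, while the arm keeps its last pose, push and grip.
It also fails if it takes over 51 s, if anything falls off the work surface, if the arm or the gripper's body presses on something with over 40 N, if the wrist force passes 120 N, or if a joint passes its speed limit or range.

## Working session

There is one attempt and no reset: what is moved stays moved. The work goes in short steps, Python scripts to look and compute and a tool call to move; the robot and the scene stay as the last step left them, time stands still between calls to the robot, and variables do not carry over. Pictures are saved under pics/ and viewed, at most 10 in all, crops included, and the job is handed in when it is done.

Besides the shell and the picture viewer there is one more tool, called after ">>>" by a JSON object that holds its "api" and its "payload". move_arm: Moves the arm, as the interface text tells. Its arguments: {"type":"object","properties":{"targets":{"type":"array","items":{"type":"array"}},"jaw":{"type":"number"},"squeeze":{"type":"number"}},"required":["targets"]}

```bash
mkdir -p pics; ls; cat > h.py <<'E'
import numpy as np, cv2
from plant import r, viewer, recognise, outline_of, pinpoint
from scipy.spatial.transform import Rotation as R
def cap(n,save=None):
    c=viewer.capture(n)
    if save: cv2.imwrite('pics/'+save+'.png',c['image'])
    return c
def ray(c,rc):
    K=np.array(c['intrinsics'],float);D=np.array(c['D'],float)
    p=cv2.undistortPoints(np.array([[[rc[1],rc[0]]]],float),K,D)[0,0]
    M=np.array(c['camera_from_world']);d=M[:3,:3].T@np.array([p[0],-p[1],-1.]);o=-M[:3,:3].T@M[:3,3]
    return o,d
def atz(c,rc,z):
    o,d=ray(c,rc);return o+d*(z-o[2])/d[2]
def proj(c,P):
    M=np.array(c['camera_from_world']);q=(M[:3,:3]@np.atleast_2d(P).T).T+M[:3,3]
    q=q*[1,-1,-1]
    return cv2.projectPoints(q,np.zeros(3),np.zeros(3),np.array(c['intrinsics'],float),np.array(c['D'],float))[0][:,0,::-1]
def st():
    s=r.get_state();print({k:np.round(s[k],4).tolist() for k in('time_s','joints','tcp_pos','eef_rot','contact_force','gripper_width','gripper_force')});return s
E
python3 - <<'E'
from h import *
st()
a=cap('top','top0');b=cap('side','side0')
Z={'sensor':0,'well_mouth':.056,'notch':.056,'lock_mark':.056,'cell_new':0,'cap':0,'cap_bar':.026,'cap_lug':.0035,'side_cutters':0,'driver':0,'terminal_strip':0,'cell_fitted':.036}
for n,z in Z.items():
  for cam,c in(('top',a),('side',b)):
    for d in pinpoint(n,cam)[:4]:print(n,cam,round(d['score'],2),np.round(d['location'],0),np.round(atz(c,d['location'],z),3))
st()
E
```

```text
pics
{'time_s': 0.0, 'joints': [-48.2361, 20.5923, 0.6346, -0.0189, -70.134, -16.5061], 'tcp_pos': [0.2878, -0.6101, 0.2256], 'eef_rot': [179.907, -0.009, -154.7486], 'contact_force': [0.2714, 0.2135, 0.1054], 'gripper_width': 0.0878, 'gripper_force': 0.0}
sensor top 0.79 [182. 319.] [0.565 0.019 0.   ]
sensor side 0.79 [229. 308.] [0.57  0.022 0.   ]
well_mouth top 0.92 [179. 315.] [0.563 0.026 0.056]
well_mouth top 0.38 [275. 292.] [0.365 0.069 0.056]
well_mouth side 0.56 [205. 310.] [0.562 0.025 0.056]
notch top 0.83 [169. 312.] [0.583 0.033 0.056]
notch side 0.71 [207. 296.] [0.583 0.039 0.056]
notch side 0.49 [202. 310.] [0.566 0.014 0.056]
lock_mark top 0.82 [163. 325.] [0.596 0.005 0.056]
lock_mark side 0.69 [199. 298.] [0.591 0.011 0.056]
cell_new top 0.63 [165. 257.] [0.601 0.155 0.   ]
cell_new top 0.48 [190. 228.] [0.544 0.218 0.   ]
cell_new top 0.46 [197. 271.] [0.53  0.122 0.   ]
cell_new side 0.95 [312. 329.] [0.466 0.217 0.   ]
cell_new side 0.87 [304. 280.] [0.541 0.223 0.   ]
cell_new side 0.8 [268. 314.] [0.521 0.127 0.   ]
cell_new side 0.58 [268. 262.] [0.605 0.1
[... 610 characters left out ...]
.] [0.37  0.069 0.   ]
driver top 0.49 [122. 316.] [0.7   0.027 0.   ]
driver side 0.83 [263. 413.] [0.367 0.065 0.   ]
terminal_strip top 0.68 [120. 317.] [0.704 0.026 0.   ]
terminal_strip side 0.78 [216. 245.] [0.704 0.018 0.   ]
cell_fitted top 0.6 [181. 323.] [0.562 0.01  0.036]
cell_fitted top 0.27 [123. 316.] [0.688 0.027 0.036]
cell_fitted top 0.15 [223. 393.] [ 0.476 -0.138  0.036]
cell_fitted side 0.47 [213. 312.] [0.561 0.019 0.036]
{'time_s': 1.3, 'joints': [-48.2387, 20.5475, 0.6816, -0.0015, -70.1361, -16.5054], 'tcp_pos': [0.288, -0.6105, 0.2265], 'eef_rot': [179.9977, 0.0008, -154.7446], 'contact_force': [0.2864, 0.3496, 0.2458], 'gripper_width': 0.0876, 'gripper_force': 0.0}
```

View both.

View pics/top0.png

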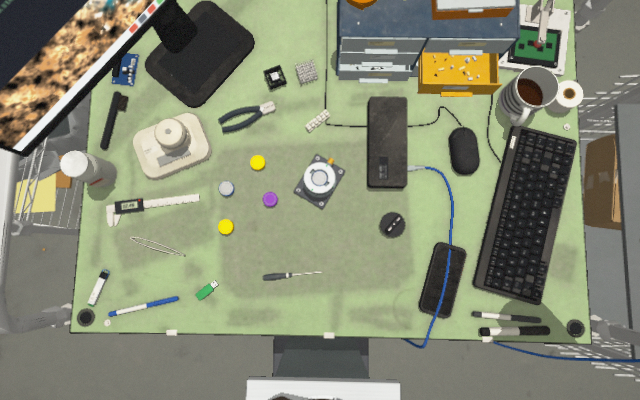

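View pics/side0.png

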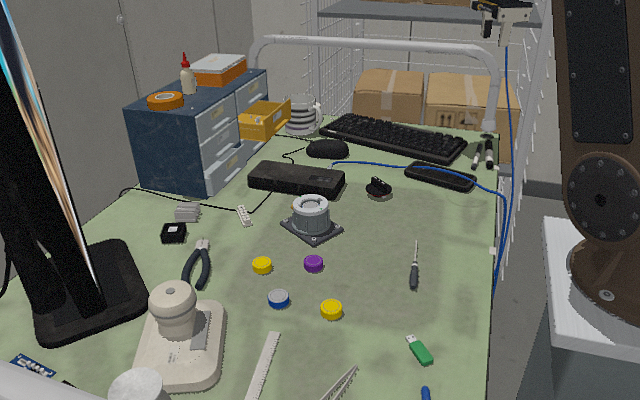

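>>> {"api": "move_arm", "payload": {"targets": [[[-58.5,64.0,2.7],[0,0,-1.92]],[[-58.5,64.0,2.7],[0,0,-1.92]],[[-58.5,64.0,2.7],[0,0,-1.92]],[[-58.5,64.0,2.7],[0,0,-1.92]],[[-58.5,64.0,2.7],[0,0,-1.92]]], "jaw": 6}}

```text
time_s: 1.92
tcp_pos: [0.3805, -0.3103, 0.2171]
eef_rot: [-179.9, -0.0, -100.7]
contact_force: [1.4, 0.6, 0.6]
gripper_width: 0.0601
gripper_force: 0.0
```

```bash
cat >> h.py <<'E'
def go(p,yaw):
    "shift cm and turn rad in tool axes from the measured pose to p, tool down at yaw"
    s=st();A=R.from_euler('xyz',s['eef_rot'],degrees=True);B=R.from_euler('xyz',[180,0,yaw],degrees=True)
    print('shift',np.round(A.inv().apply(np.array(p)-s['tcp_pos'])*100,2).tolist(),'turn',np.round((A.inv()*B).as_rotvec(),4).tolist())
E
python3 -c "
from h import *
go([.544,.218,.2],-45)"
```

```text
{'time_s': 1.925, 'joints': [-16.1986, 3.3757, -22.7601, 0.0069, -63.8068, 5.5076], 'tcp_pos': [0.3805, -0.3103, 0.2171], 'eef_rot': [-179.9435, -0.0116, -100.688], 'contact_force': [1.4081, 0.5762, 0.5644], 'gripper_width': 0.0601, 'gripper_force': 0.0}
shift [-54.95, -6.26, 1.71] turn [-0.0008, -0.0007, -0.9719]
```

>>> {"api": "move_arm", "payload": {"targets": [[[-55,-6.3,1.7],[0,0,-0.97]],[[-55,-6.3,1.7],[0,0,-0.97]],[[-55,-6.3,1.7],[0,0,-0.97]],[[-55,-6.3,1.7],[0,0,-0.97]],[[-55,-6.3,1.7],[0,0,-0.97]]]}}

```text
time_s: 2.55
tcp_pos: [0.4749, -0.0121, 0.2078]
eef_rot: [-179.9, -0.0, -46.9]
contact_force: [1.7, -1.8, 0.0]
gripper_width: 0.06
gripper_force: 0.0
```

```bash
python3 -c "
from h import *
go([.544,.218,.18],-45)"
```

```text
{'time_s': 2.55, 'joints': [22.3642, 2.1722, -25.3426, 0.0116, -62.4024, 20.6931], 'tcp_pos': [0.4749, -0.0121, 0.2078], 'eef_rot': [-179.9262, -0.0389, -46.9373], 'contact_force': [1.694, -1.7994, 0.0112], 'gripper_width': 0.06, 'gripper_force': 0.0}
shift [-12.09, -20.76, 2.8] turn [-0.0013, -0.0007, -0.0338]
```

>>> {"api": "move_arm", "payload": {"targets": [[[-12.1,-20.8,2.8],[0,0,-0.034]],[[-12.1,-20.8,2.8],[0,0,-0.034]],[[-12.1,-20.8,2.8],[0,0,-0.034]],[[-12.1,-20.8,2.8],[0,0,-0.034]],[[-12.1,-20.8,2.8],[0,0,-0.034]]]}}

```text
time_s: 3.18
tcp_pos: [0.5458, 0.2189, 0.1779]
eef_rot: [179.9, -0.0, -45.2]
contact_force: [-0.6, -0.7, -0.5]
gripper_width: 0.0603
gripper_force: 0.0
```

```bash
python3 - <<'E'
from h import *
c=cap('wrist','w1')
for d in outline_of('cell_new','wrist')[:4]:
    m=d['mask'].astype(np.uint8);M=cv2.moments(m,True);ctr=[M['m01']/M['m00'],M['m10']/M['m00']]
    print('out',round(d['score'],2),np.round(d['box']),np.round(atz(c,ctr,.010),4),c['image'][int(ctr[0]),int(ctr[1])])
for n,z in(('cell_new',0),('well_mouth',.056),('notch',.056),('lock_mark',.056)):
    for d in pinpoint(n,'wrist')[:4]:print(n,round(d['score'],2),np.round(d['location']),np.round(atz(c,d['location'],z),4))
st()
E
```

```text
out 0.88 [303.  64. 340. 100.] [0.6053 0.1518 0.01  ] [ 28 228 248]
out 0.79 [299. 161. 332. 194.] [0.5477 0.2176 0.01  ] [188 187 188]
out 0.68 [386. 103. 426. 140.] [0.5259 0.1225 0.01  ] [169  58 130]
out 0.62 [361. 215. 395. 250.] [0.4666 0.2146 0.01  ] [  9 128 155]
cell_new 0.97 [176. 316.] [0.5458 0.2182 0.    ]
cell_new 0.83 [118. 401.] [0.5288 0.123  0.    ]
cell_new 0.65 [228. 374.] [0.4657 0.2157 0.    ]
cell_new 0.62 [ 81. 322.] [0.6044 0.1519 0.    ]
lock_mark 0.48 [ 14. 212.] [0.6944 0.1765 0.056 ]
{'time_s': 3.475, 'joints': [40.6026, 14.2084, -14.7091, -0.0002, -61.0407, 3.9715], 'tcp_pos': [0.5452, 0.2148, 0.1798], 'eef_rot': [-179.9583, -0.0027, -45.426], 'contact_force': [-0.6046, -0.7316, -0.3863], 'gripper_width': 0.0599, 'gripper_force': 0.0}
```

View pics/w1.png

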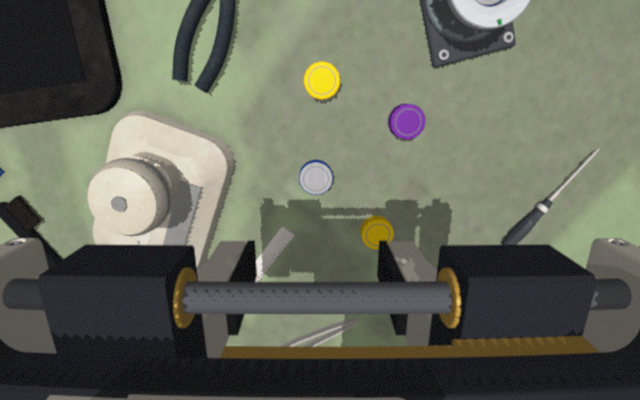

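```bash
python3 -c "
from h import *
go([.5465,.218,.09],-110)"
```

```text
{'time_s': 3.475, 'joints': [40.6026, 14.2084, -14.7091, -0.0002, -61.0407, 3.9715], 'tcp_pos': [0.5452, 0.2148, 0.1798], 'eef_rot': [-179.9583, -0.0027, -45.426], 'contact_force': [-0.6046, -0.7316, -0.3863], 'gripper_width': 0.0599, 'gripper_force': 0.0}
shift [-0.14, -0.31, 8.98] turn [-0.0007, 0.0004, 1.127]
```

>>> {"api": "move_arm", "payload": {"targets": [[[-0.14,-0.31,4],[0,0,1.127]],[[-0.14,-0.31,9],[0,0,1.127]],[[-0.14,-0.31,9],[0,0,1.127]],[[-0.14,-0.31,9],[0,0,1.127]],[[-0.14,-0.31,9],[0,0,1.127]]], "jaw": 4.6}}

```text
time_s: 4.1
tcp_pos: [0.5467, 0.218, 0.0897]
eef_rot: [-180.0, 0.0, -99.5]
contact_force: [-0.6, 0.4, 0.4]
gripper_width: 0.0458
gripper_force: 0.0
```

>>> {"api": "move_arm", "payload": {"targets": [[[0,0,0],[0,0,0.194]],[[0,0,0],[0,0,0.194]],[[0,0,0],[0,0,0.194]]]}}

```text
time_s: 4.47
tcp_pos: [0.5467, 0.2185, 0.0897]
eef_rot: [-180.0, 0.0, -110.0]
contact_force: [-0.5, 0.2, 0.2]
gripper_width: 0.046
gripper_force: 0.0
```

```bash
python3 - <<'E'
from h import *
c=cap('wrist','w2')
s=st()
for d in outline_of('cell_new','wrist')[:4]:
    m=d['mask'].astype(np.uint8);M=cv2.moments(m,True);ctr=[M['m01']/M['m00'],M['m10']/M['m00']]
    print('out',round(d['score'],2),np.round(d['box']),np.round(atz(c,ctr,.010),4),c['image'][int(ctr[0]),int(ctr[1])])
for d in pinpoint('cell_new','wrist')[:4]:print(round(d['score'],2),np.round(d['location']),np.round(atz(c,d['location'],0),4))
# render rims for check
im=c['image'].copy()
t=np.linspace(0,6.28,60)
for z,col in((0,(0,0,255)),(.014,(0,255,0))):
    P=np.c_[.5465+.016*np.cos(t),.218+.016*np.sin(t),0*t+z]
    for a in proj(c,P):cv2.circle(im,(int(a[1]),int(a[0])),0,col,-1)
cv2.imwrite('pics/w2o.png',im)
E
```

```text
{'time_s': 4.525, 'joints': [40.8072, 19.555, -20.4631, 0.0022, -49.9526, -60.8368], 'tcp_pos': [0.5467, 0.2186, 0.0896], 'eef_rot': [-179.9843, 0.0248, -110.0282], 'contact_force': [0.2876, 0.3966, 0.3418], 'gripper_width': 0.0459, 'gripper_force': 0.0}
out 0.9 [178. 125. 227. 172.] [0.6042 0.1515 0.01  ] [ 42 248 254]
out 0.87 [293. 182. 339. 231.] [0.5468 0.2173 0.01  ] [130 130 130]
out 0.7 [401. 141. 452. 188.] [0.4644 0.2145 0.01  ] [ 18 155 183]
out 0.67 [267.  33. 322.  87.] [0.5251 0.1221 0.01  ] [217  88 168]
0.96 [ 66. 297.] [0.5256 0.124  0.    ]
0.61 [203. 315.] [0.5469 0.2174 0.    ]
0.58 [160. 421.] [0.4652 0.2127 0.    ]
0.58 [148. 205.] [0.6058 0.1524 0.    ]
```

View pics/w2o.png

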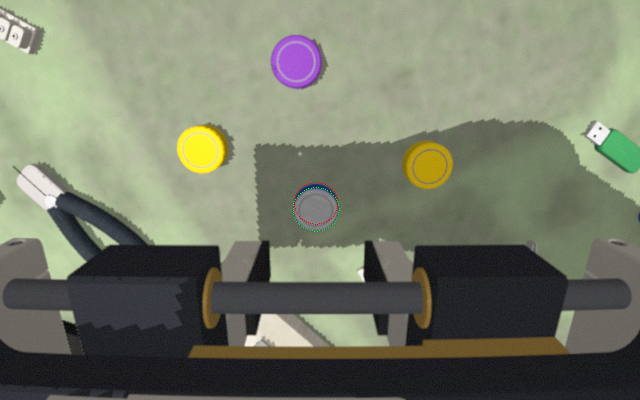

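>>> {"api": "move_arm", "payload": {"targets": [[[0.11,-0.07,5],[0,0,0]],[[0.11,-0.07,7.5],[0,0,0]],[[0.11,-0.07,8.15],[0,0,0]],[[0.11,-0.07,8.15],[0,0,0]]]}}

```text
time_s: 5.12
tcp_pos: [0.5471, 0.2178, 0.008]
eef_rot: [-180.0, -0.0, -110.1]
contact_force: [0.7, -0.4, -0.0]
gripper_width: 0.046
gripper_force: 0.0
```

>>> {"api": "move_arm", "payload": {"targets": [[[0,0,0],[0,0,0]],[[0,0,0],[0,0,0]],[[0,0,0],[0,0,0]],[[0,0,0],[0,0,0]]], "jaw": 2.5, "squeeze": 15}}

```text
time_s: 5.62
tcp_pos: [0.5474, 0.2181, 0.0088]
eef_rot: [-179.9, 0.1, -110.2]
contact_force: [-1.9, 0.9, 6.0]
gripper_width: 0.031
gripper_force: 15.0
```

>>> {"api": "move_arm", "payload": {"targets": [[[0,0,-4],[0,0,0]],[[0,0,-9],[0,0,0]],[[0,0,-14],[0,0,0]]]}}

```text
time_s: 6.0
tcp_pos: [0.5465, 0.2174, 0.1491]
eef_rot: [180.0, -0.0, -110.2]
contact_force: [-0.0, -0.3, -0.9]
gripper_width: 0.0306
gripper_force: 15.0
```

```bash
python3 -c "
from h import *
go([.583,.081,.145],-110)"
```

```text
{'time_s': 6.0, 'joints': [40.7212, 15.9904, -16.6314, -0.0043, -57.412, -60.9156], 'tcp_pos': [0.5465, 0.2174, 0.1491], 'eef_rot': [179.9805, -0.0277, -110.1967], 'contact_force': [-0.0004, -0.3375, -0.8731], 'gripper_width': 0.0306, 'gripper_force': 14.9999}
shift [11.54, -8.14, 0.42] turn [0.0003, -0.0005, -0.0034]
```

>>> {"api": "move_arm", "payload": {"targets": [[[11.5,-8.1,0.4],[0,0,0]],[[11.5,-8.1,0.4],[0,0,0]],[[11.5,-8.1,0.4],[0,0,0]],[[11.5,-8.1,0.4],[0,0,0]],[[11.5,-8.1,0.4],[0,0,0]]]}}

```text
time_s: 6.62
tcp_pos: [0.583, 0.0825, 0.1437]
eef_rot: [180.0, 0.0, -110.2]
contact_force: [0.8, 1.0, -0.8]
gripper_width: 0.0309
gripper_force: 15.0
```

```bash
python3 - <<'E'
from h import *
c=cap('wrist','w3');s=st()
for n,z in(('well_mouth',.056),('notch',.056),('lock_mark',.056),('sensor',0),('cell_new',.14),('cell_fitted',.036)):
    for d in pinpoint(n,'wrist')[:3]:print(n,round(d['score'],2),np.round(d['location']),np.round(atz(c,d['location'],z),4))
E
```

```text
{'time_s': 6.675, 'joints': [27.0844, 16.3311, -16.9441, -0.0068, -56.7229, -47.216], 'tcp_pos': [0.583, 0.0828, 0.1437], 'eef_rot': [179.9971, 0.0052, -110.1354], 'contact_force': [-0.5477, 0.1704, -0.4797], 'gripper_width': 0.031, 'gripper_force': 14.9998}
well_mouth 0.22 [250. 318.] [0.5938 0.1168 0.056 ]
notch 0.79 [134. 297.] [0.5777 0.0299 0.056 ]
lock_mark 0.74 [101. 260.] [5.929e-01 1.000e-04 5.600e-02]
cell_new 0.98 [250. 318.] [0.5811 0.0797 0.14  ]
cell_new 0.81 [204. 391.] [0.5397 0.0691 0.14  ]
cell_fitted 0.89 [107. 307.] [0.5655 0.0157 0.036 ]
```

View pics/w3.png

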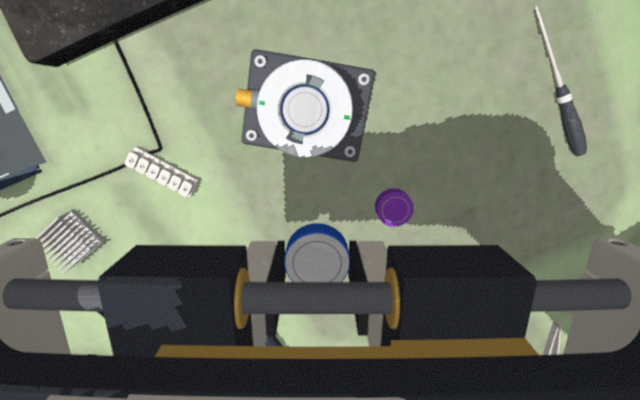

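```bash
python3 - <<'E'
from h import *
# re-capture not needed: reuse picture geometry by a new capture at same pose
c=cap('wrist');im=c['image'].astype(int);s=st()
hsv=cv2.cvtColor(c['image'],cv2.COLOR_BGR2HSV).astype(int)
sub=np.zeros(im.shape[:2],bool);sub[60:158,254:356]=1
g=sub&(hsv[...,0]>50)&(hsv[...,0]<85)&(hsv[...,1]>120)&(np.hypot(np.arange(400)[:,None]-109,np.arange(640)[None]-305)<48)
n,l,stt,ce=cv2.connectedComponentsWithStats(g.astype(np.uint8))
pts=[]
for i in range(1,n):
    if stt[i,4]>3:
        w=atz(c,ce[i][::-1],.056);pts.append(w);print('tick',stt[i,4],ce[i],w.round(4))
w=(sub&(im.min(2)>215)).astype(np.uint8)
cn=max(cv2.findContours(w,cv2.RETR_EXTERNAL,cv2.CHAIN_APPROX_NONE)[0],key=len)
h=cv2.convexHull(cn);P=np.array([atz(c,[p[0][1],p[0][0]],.056)[:2] for p in cn])
from scipy.optimize import least_squares
f=least_squares(lambda q:np.hypot(*(P-q[:2]).T)-q[2],[.562,.025,.032],loss='soft_l1',f_scale=.0005);print('rim circle',f.x.round(4),len(P))
for nm,z in(('cell_fitted',.050),('cell_new',.150)):
  for d in outline_of(nm,'wrist')[:2]:
    cc=max(cv2.findContours(d['mask'].astype(np.uint8),0,1)[0],key=len);e=cv2.fitEllipse(cc)
    print(nm,d['score'],d['box'],e,atz(c,e[0][::-1],z).round(4))
E
```

```text
{'time_s': 7.025, 'joints': [27.0334, 16.3283, -16.9477, 0.0006, -56.7256, -47.1884], 'tcp_pos': [0.5831, 0.0822, 0.1437], 'eef_rot': [179.9993, -0.0014, -110.1547], 'contact_force': [-0.8602, 0.3775, -0.8041], 'gripper_width': 0.0311, 'gripper_force': 14.9998}
tick 11 [261.63636364 102.90909091] [0.5925 0.0018 0.056 ]
tick 12 [346.5 117. ] [0.5419 0.0304 0.056 ]
rim circle [0.5669 0.0151 0.0308] 312
cell_fitted 0.58 [280.2, 88.3, 328.6, 135.0] ((304.5837097167969, 109.003173828125), (45.16413116455078, 46.360069274902344), 173.1597900390625) [0.567  0.0158 0.05  ]
cell_new 0.92 [283.5, 221.1, 348.3, 282.4] ((316.5730895996094, 255.0018310546875), (62.80963134765625, 68.00929260253906), 81.36591339111328) [0.581  0.0774 0.15  ]
cell_new 0.86 [372.9, 188.1, 413.9, 226.9] ((393.7608642578125, 207.45108032226562), (37.27435302734375, 39.029422760009766), 124.37374114990234) [0.5402 0.0674 0.15  ]
```

```bash
python3 - <<'E'
from h import *
from scipy.optimize import least_squares
c=cap('wrist');s=st();im=c['image'];hsv=cv2.cvtColor(im,cv2.COLOR_BGR2HSV).astype(int)
m=np.zeros(im.shape[:2],np.uint8);m[215:283,280:355]=((hsv[...,1]<70)&(hsv[...,2]>90))[215:283,280:355]
m=cv2.morphologyEx(m,cv2.MORPH_OPEN,np.ones((3,3)))
cn=max(cv2.findContours(m,0,1)[0],key=cv2.contourArea)[:,0];print(cn.min(0),cn.max(0),len(cn))
cn=cn[(cn[:,1]<262)]
z=s['tcp_pos'][2]+.006
P=np.array([atz(c,[p[1],p[0]],z)[:2] for p in cn])
f=least_squares(lambda q:np.hypot(*(P-q[:2]).T)-q[2],[.583,.081,.016],loss='soft_l1',f_scale=.0005);print('top circle',f.x.round(4),f.cost)
big=cv2.resize(im[200:300,260:380],None,fx=5,fy=5)
t=np.linspace(0,6.28,80)
for a in proj(c,np.c_[f.x[0]+f.x[2]*np.cos(t),f.x[1]+f.x[2]*np.sin(t),0*t+z]):cv2.circle(big,(int((a[1]-260)*5),int((a[0]-200)*5)),1,(0,0,255),-1)
cv2.imwrite('pics/w4.png',big)
E
```

```text
{'time_s': 7.175, 'joints': [27.0022, 16.3261, -16.9488, -0.0012, -56.7267, -47.1853], 'tcp_pos': [0.5831, 0.0819, 0.1437], 'eef_rot': [179.9982, -0.0005, -110.1837], 'contact_force': [0.1648, -0.7719, -1.5085], 'gripper_width': 0.0307, 'gripper_force': 14.9998}
[285 234] [348 282] 187
top circle [0.5825 0.081  0.0149] 7.546539741763838e-07
```

View pics/w4.png

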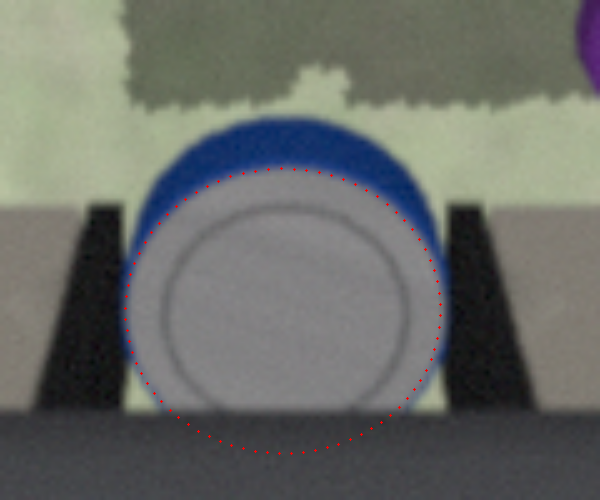

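```bash
python3 -c "
from h import *
go([.5676,.0167,.075],-110.2)"
```

```text
{'time_s': 7.175, 'joints': [27.0022, 16.3261, -16.9488, -0.0012, -56.7267, -47.1853], 'tcp_pos': [0.5831, 0.0819, 0.1437], 'eef_rot': [179.9982, -0.0005, -110.1837], 'contact_force': [0.1648, -0.7719, -1.5085], 'gripper_width': 0.0307, 'gripper_force': 14.9998}
shift [6.65, -0.8, 6.87] turn [0.0, -0.0, 0.0003]
```

>>> {"api": "move_arm", "payload": {"targets": [[[5,-0.8,3],[0,0,0]],[[6.65,-0.8,5],[0,0,0]],[[6.65,-0.8,6.8],[0,0,0]],[[6.65,-0.8,6.8],[0,0,0]],[[6.65,-0.8,6.8],[0,0,0]]]}}

```text
time_s: 7.8
tcp_pos: [0.5683, 0.0168, 0.0764]
eef_rot: [-180.0, 0.0, -110.2]
contact_force: [0.8, 0.1, -0.5]
gripper_width: 0.0308
gripper_force: 15.0
```

```bash
python3 - <<'E'
from h import *
c=cap('wrist','w5');s=st();im=c['image']
go([.5676,.0167,.0605],-110.2)
big=cv2.resize(im[150:300,230:410],None,fx=4,fy=4)
t=np.linspace(0,6.28,120)
def dr(x,y,rr,z,col):
  for a in proj(c,np.c_[x+rr*np.cos(t),y+rr*np.sin(t),0*t+z]):cv2.circle(big,(int((a[1]-230)*4),int((a[0]-150)*4)),1,col,-1)
dr(.567,.0158,.0325,.056,(0,0,255));p=s['tcp_pos'];dr(p[0]-.0006,p[1]-.0009,.0149,p[2]+.006,(0,255,0));dr(p[0]-.0006,p[1]-.0009,.016,p[2]-.008,(255,255,0))
cv2.imwrite('pics/w5o.png',big)
E
```

```text
{'time_s': 7.85, 'joints': [21.425, 18.762, -23.8367, 0.0172, -47.325, -41.6059], 'tcp_pos': [0.5684, 0.0169, 0.0766], 'eef_rot': [-179.9345, 0.0412, -110.1692], 'contact_force': [0.4265, -0.5694, 0.1386], 'gripper_width': 0.0308, 'gripper_force': 14.9998}
{'time_s': 7.85, 'joints': [21.425, 18.762, -23.8367, 0.0172, -47.325, -41.6059], 'tcp_pos': [0.5684, 0.0169, 0.0766], 'eef_rot': [-179.9345, 0.0412, -110.1692], 'contact_force': [0.4265, -0.5694, 0.1386], 'gripper_width': 0.0308, 'gripper_force': 14.9998}
shift [0.05, 0.07, 1.61] turn [-0.0011, 0.0007, 0.0005]
```

View pics/w5o.png

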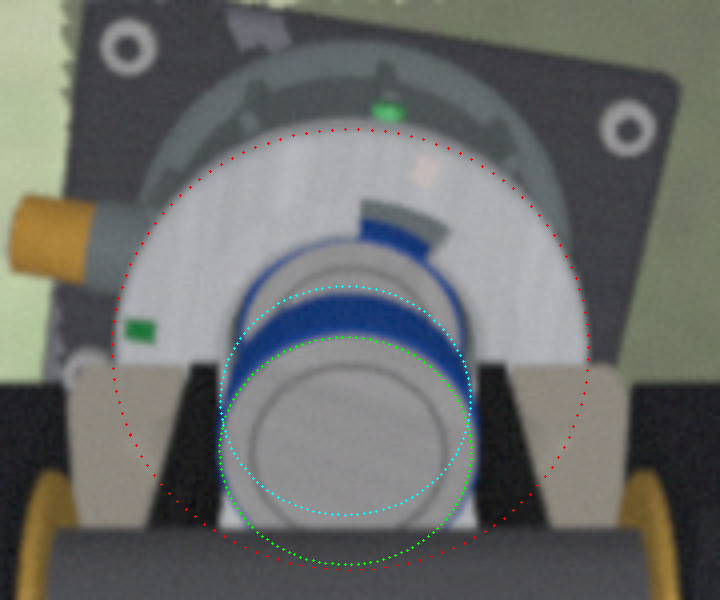

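```bash
python3 - <<'E'
from h import *
from scipy.optimize import least_squares
c=cap('wrist');s=st();im=c['image'].astype(int);hsv=cv2.cvtColor(c['image'],cv2.COLOR_BGR2HSV).astype(int)
m=np.zeros(im.shape[:2],np.uint8);sl=np.s_[150:242,250:385];m[sl]=((hsv[...,1]<40)&(hsv[...,2]>150))[sl]
m=cv2.morphologyEx(m,cv2.MORPH_OPEN,np.ones((3,3)))
# outer edge: topmost white per column
pts=[]
for x in range(266,372):
    q=np.where(m[:,x])[0]
    if len(q) and q[0]<232: pts.append([q[0]-.5,x])
P=np.array([atz(c,p,.056)[:2] for p in pts])
for R0 in(.0325,None):
  fun=(lambda q:np.hypot(*(P-q[:2]).T)-.0325) if R0 else (lambda q:np.hypot(*(P-q[:2]).T)-q[2])
  f=least_squares(fun,[.567,.0158]+([] if R0 else [.0325]),loss='soft_l1',f_scale=.0004);print('rim',f.x.round(4),np.median(abs(fun(f.x))).round(5),len(P))
# green ticks
g=((hsv[...,0]>50)&(hsv[...,0]<85)&(hsv[...,1]>110)).astype(np.uint8);g[:175]=g[:175];k=np.zeros_like(g);k[165:250,240:380]=g[165:250,240:380]
n,l,stt,ce=cv2.connectedComponentsWithStats(k)
for i in range(1,n):
    if stt[i,4]>8:print('tick',stt[i],atz(c,ce[i][::-1],.056).round(4))
# underside edge of the held cell: top edge of blue, columns near 316
b=(hsv[...,0]>100)&(hsv[...,0]<130)&(hsv[...,1]>120)
z=s['tcp_pos'][2]-.008;pb=[]
for x in range(295,340):
    q=np.where(b[215:240,x])[0]
    if len(q):pb.append([215+q[0]-.5,x])
pb=[p for p in pb if p[0]>221]
Q=np.array([atz(c,p,z)[:2] for p in pb])
f=least_squares(lambda q:np.hypot(*(Q-q[:2]).T)-.016,[.567,.0158],loss='soft_l1',f_scale=.0004);print('cell bottom',f.x.round(4),len(Q),pb[::8])
st()
E
```

```text
{'time_s': 7.9, 'joints': [21.4302, 18.7567, -23.8438, 0.0125, -47.3168, -41.6066], 'tcp_pos': [0.5684, 0.017, 0.0766], 'eef_rot': [-179.932, 0.048, -110.1679], 'contact_force': [-0.4433, 0.0172, 0.3299], 'gripper_width': 0.031, 'gripper_force': 14.9998}
rim [0.5671 0.0156] 0.00013 106
rim [0.5668 0.0148 0.0317] 8e-05 106
tick [323 176   8   3  21] [ 0.5505 -0.0156  0.056 ]
tick [262 230   7   5  25] [0.5924 0.0014 0.056 ]
cell bottom [0.5682 0.0171] 39 [[np.float64(228.5), 298], [np.float64(225.5), 306], [np.float64(223.5), 314], [np.float64(223.5), 322], [np.float64(226.5), 330]]
{'time_s': 7.9, 'joints': [21.4302, 18.7567, -23.8438, 0.0125, -47.3168, -41.6066], 'tcp_pos': [0.5684, 0.017, 0.0766], 'eef_rot': [-179.932, 0.048, -110.1679], 'contact_force': [-0.4433, 0.0172, 0.3299], 'gripper_width': 0.031, 'gripper_force': 14.9998}
```

>>> {"api": "move_arm", "payload": {"targets": [[[0.13,0.06,0.5],[0,0,0]],[[0.13,0.06,1.0],[0,0,0]],[[0.13,0.06,1.4],[0,0,0]],[[0.13,0.06,1.4],[0,0,0]]]}}

```text
time_s: 8.4
tcp_pos: [0.5665, 0.0155, 0.0613]
eef_rot: [180.0, -0.0, -110.2]
contact_force: [0.8, -0.0, -0.2]
gripper_width: 0.0309
gripper_force: 15.0
```

>>> {"api": "move_arm", "payload": {"targets": [[[0,0,0.15],[0,0,0]],[[0,0,0.3],[0,0,0]],[[0,0,0.4],[0,0,0]],[[0,0,0.4],[0,0,0]]]}}

```text
time_s: 8.9
tcp_pos: [0.5668, 0.0155, 0.0579]
eef_rot: [-180.0, 0.0, -110.2]
contact_force: [-1.4, 0.0, 2.5]
gripper_width: 0.0309
gripper_force: 15.0
```

>>> {"api": "move_arm", "payload": {"targets": [[[0,0,0],[0,0,0]],[[0,0,0],[0,0,0]],[[0,0,0],[0,0,0]]], "jaw": 4.6}}

```text
time_s: 9.28
tcp_pos: [0.5666, 0.0155, 0.0577]
eef_rot: [180.0, -0.0, -110.2]
contact_force: [0.1, -0.4, -0.5]
gripper_width: 0.0453
gripper_force: 0.0
```

>>> {"api": "move_arm", "payload": {"targets": [[[0,0,-1.5],[0,0,0]],[[0,0,-5],[0,0,0]],[[-4,0,-8],[0,0,0]],[[-7,0,-8.5],[0,0,0]],[[-7,0,-8.5],[0,0,0]]]}}

```text
time_s: 9.9
tcp_pos: [0.5921, 0.083, 0.1445]
eef_rot: [-179.9, 0.1, -110.1]
contact_force: [-1.3, -0.8, -0.4]
gripper_width: 0.0459
gripper_force: 0.0
```

```bash
python3 - <<'E'
from h import *
c=cap('wrist','w6');s=st();b=cap('side')
im=c['image'];p=proj(c,[.567,.0155,.064])[0].astype(int);print(p)
q=proj(b,[.567,.0155,.06])[0].astype(int)
A=cv2.resize(im[max(p[0]-60,0):p[0]+60,p[1]-75:p[1]+75],(400,320),interpolation=cv2.INTER_CUBIC)
B=cv2.resize(b['image'][q[0]-40:q[0]+40,q[1]-50:q[1]+50],(400,320),interpolation=cv2.INTER_CUBIC)
cv2.imwrite('pics/w6o.png',np.hstack([A,B]))
a=cap('top')
for n,z in(('cap_bar',.026),('cap',0)):
  for d in pinpoint(n,'top')[:1]:print(n,atz(a,d['location'],z).round(4))
  for d in pinpoint(n,'side')[:1]:print(n,atz(b,d['location'],z).round(4))
E
```

```text
{'time_s': 9.95, 'joints': [26.6464, 16.9911, -15.9927, 0.0013, -56.9514, -46.7696], 'tcp_pos': [0.5911, 0.082, 0.1437], 'eef_rot': [-179.9548, 0.0465, -110.1225], 'contact_force': [0.5459, -0.7541, -0.8613], 'gripper_width': 0.046, 'gripper_force': 0.0}
[103 316]
cap_bar [ 0.4966 -0.1548  0.026 ]
cap_bar [ 0.4723 -0.1352  0.026 ]
cap [ 0.4757 -0.1324  0.    ]
```

View pics/w6o.png

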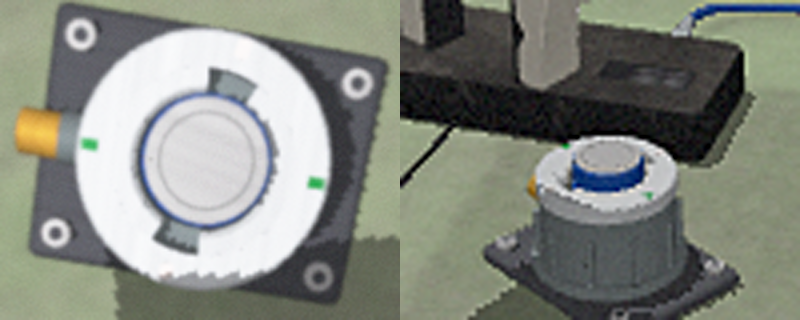

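```bash
python3 -c "
from h import *
go([.477,-.14,.16],-58)"
```

```text
{'time_s': 10.25, 'joints': [26.5374, 17.0332, -16.0913, 0.0, -56.9039, -46.7756], 'tcp_pos': [0.5905, 0.0805, 0.1426], 'eef_rot': [179.9806, -0.0207, -110.2382], 'contact_force': [-0.4357, -0.5896, -0.1939], 'gripper_width': 0.0458, 'gripper_force': 0.0}
shift [24.62, 3.02, -1.73] turn [0.0005, -0.0002, -0.9117]
```

>>> {"api": "move_arm", "payload": {"targets": [[[24.6,3.0,-1.7],[0,0,-0.912]],[[24.6,3.0,-1.7],[0,0,-0.912]],[[24.6,3.0,-1.7],[0,0,-0.912]],[[24.6,3.0,-1.7],[0,0,-0.912]],[[24.6,3.0,-1.7],[0,0,-0.912]]], "jaw": 4}}

```text
time_s: 10.88
tcp_pos: [0.4756, -0.1422, 0.1602]
eef_rot: [-180.0, -0.0, -57.8]
contact_force: [0.9, 0.2, -0.2]
gripper_width: 0.0401
gripper_force: 0.0
```

```bash
python3 - <<'E'
from h import *
c=cap('wrist','w7');s=st()
for n,z in(('cap_bar',.026),('cap',0),('cap_lug',.0035)):
  for d in pinpoint(n,'wrist')[:2]:print(n,round(d['score'],2),np.round(d['location']),atz(c,d['location'],z).round(4))
for d in outline_of('cap','wrist')[:2]:
    cc=max(cv2.findContours(d['mask'].astype(np.uint8),0,1)[0],key=len);e=cv2.fitEllipse(cc);print(d['score'],d['box'],e,atz(c,e[0][::-1],.016).round(4))
b=np.array(d['box'] if 0 else outline_of('cap','wrist')[0]['box']).astype(int)
x0,y0=b[0]-25,max(b[1]-25,0);cr=c['image'][y0:b[3]+25,x0:b[2]+25];k=min(6,550//cr.shape[0]);print('crop',x0,y0,k)
cv2.imwrite('pics/w7o.png',cv2.resize(cr,None,fx=k,fy=k,interpolation=cv2.INTER_CUBIC))
E
```

```text
{'time_s': 10.925, 'joints': [6.1634, 6.9587, -26.8266, 0.0056, -56.1922, 26.5443], 'tcp_pos': [0.4763, -0.1415, 0.1601], 'eef_rot': [-179.982, -0.0142, -57.2891], 'contact_force': [-0.3326, 0.8798, -0.2253], 'gripper_width': 0.0401, 'gripper_force': 0.0}
cap_bar 0.87 [187. 314.] [ 0.4774 -0.1423  0.026 ]
cap 0.65 [180. 316.] [ 0.4762 -0.1433  0.    ]
cap_lug 0.66 [160. 305.] [ 0.4943 -0.1541  0.0035]
0.65 [289.0, 153.9, 344.4, 214.1] ((316.0177001953125, 184.13876342773438), (59.32233428955078, 60.468074798583984), 79.59456634521484) [ 0.4762 -0.1432  0.016 ]
0.15 [4.0, 167.6, 50.0, 236.7] ((24.88603973388672, 201.6088104248047), (27.19474220275879, 78.86026763916016), 158.85911560058594) [0.6973 0.0146 0.016 ]
crop 264 128 4
```

View pics/w7o.png

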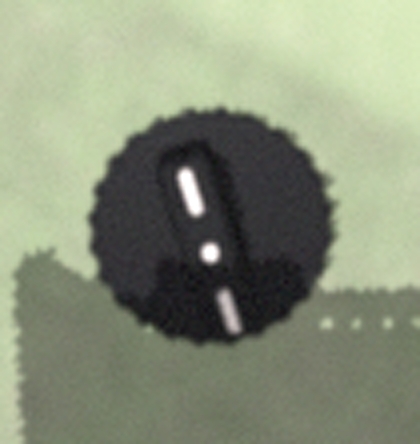

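```bash
python3 - <<'E'
from h import *
c=cap('wrist');s=st();im=c['image'].astype(int)
m=np.zeros(im.shape[:2],bool);m[165:215,303:328]=(im.min(2)>120)[165:215,303:328]
n,l,stt,ce=cv2.connectedComponentsWithStats(m.astype(np.uint8))
W=[]
for i in range(1,n):
    w=atz(c,ce[i][::-1],.034);print(stt[i],w.round(4))
y,x=np.where(m);P=np.array([atz(c,[a,b],.034)[:2] for a,b in zip(y,x)])
v=np.linalg.svd(P-P.mean(0))[2][0];v*=np.sign(v[0]);print('angle',np.degrees(np.arctan2(v[1],v[0])),P.mean(0))
E
```

```text
{'time_s': 11.225, 'joints': [6.4758, 7.1043, -26.7377, -0.0026, -56.1792, 25.4849], 'tcp_pos': [0.478, -0.1388, 0.1596], 'eef_rot': [179.9818, 0.011, -58.0408], 'contact_force': [0.4568, -0.3044, -0.049], 'gripper_width': 0.04, 'gripper_force': 0.0}
[313 168   7  13  52] [ 0.4858 -0.1511  0.034 ]
[319 187   5   5  20] [ 0.4754 -0.1424  0.034 ]
[323 199   5  11  30] [ 0.4656 -0.1336  0.034 ]
[303 208   2   3   5] [ 0.4786 -0.1197  0.034 ]
angle -46.64714558727301 [ 0.47783522 -0.14312707]
```

```bash
python3 -c "
from h import *
go([.4757,-.1424,.018],-40.9)"
```

```text
{'time_s': 11.225, 'joints': [6.4758, 7.1043, -26.7377, -0.0026, -56.1792, 25.4849], 'tcp_pos': [0.478, -0.1388, 0.1596], 'eef_rot': [179.9818, 0.011, -58.0408], 'contact_force': [0.4568, -0.3044, -0.049], 'gripper_width': 0.04, 'gripper_force': 0.0}
shift [0.19, 0.38, 14.16] turn [0.0003, 0.0002, -0.2992]
```

>>> {"api": "move_arm", "payload": {"targets": [[[0.19,0.38,5],[0,0,-0.299]],[[0.19,0.38,9],[0,0,-0.299]],[[0.19,0.38,10.5],[0,0,-0.299]],[[0.19,0.38,10.5],[0,0,-0.299]]]}}

```text
time_s: 11.72
tcp_pos: [0.4748, -0.1425, 0.0534]
eef_rot: [179.9, 0.1, -40.8]
contact_force: [-0.4, 0.4, -0.4]
gripper_width: 0.0398
gripper_force: 0.0
```

```bash
python3 - <<'E'
from h import *
c=cap('wrist','w8');im=c['image'].astype(int)
p=proj(c,[.4757,-.1424,.034])[0].astype(int);print(p)
m=np.zeros(im.shape[:2],bool);sl=np.s_[p[0]-60:p[0]+60,p[1]-40:p[1]+40];m[sl]=((im.min(2)>110)&(im.max(2)-im.min(2)<50))[sl]
n,l,stt,ce=cv2.connectedComponentsWithStats(m.astype(np.uint8))
for i in range(1,n):
    if stt[i,4]>8:print(stt[i],atz(c,ce[i][::-1],.034).round(4))
go([.4757,-.1424,.018],-40.9)
E
```

```text
[241 314]
[274 181  80  28 778] [ 0.5    -0.1606  0.034 ]
[312 210   6  18 102] [ 0.486  -0.1512  0.034 ]
[312 239   6   6  27] [ 0.4757 -0.1424  0.034 ]
[313 256   4  16  61] [ 0.4657 -0.1335  0.034 ]
[274 290  80  11 753] [ 0.4505 -0.1198  0.034 ]
{'time_s': 11.775, 'joints': [6.0521, 14.6785, -34.0163, 0.0127, -41.376, 43.1166], 'tcp_pos': [0.4757, -0.1425, 0.0545], 'eef_rot': [179.9426, 0.0423, -40.8218], 'contact_force': [-0.1932, 0.4567, 0.1641], 'gripper_width': 0.0403, 'gripper_force': 0.0}
shift [-0.0, -0.01, 3.65] turn [0.001, 0.0007, 0.0014]
```

>>> {"api": "move_arm", "payload": {"targets": [[[0,0,2],[0,0,0]],[[0,0,3.3],[0,0,0]],[[0,0,3.65],[0,0,0]],[[0,0,3.65],[0,0,0]]]}}

```text
time_s: 12.28
tcp_pos: [0.4758, -0.1429, 0.0185]
eef_rot: [-180.0, -0.0, -40.8]
contact_force: [0.0, 0.1, 0.2]
gripper_width: 0.0403
gripper_force: 0.0
```

>>> {"api": "move_arm", "payload": {"targets": [[[0,0,0],[0,0,0]],[[0,0,0],[0,0,0]],[[0,0,0],[0,0,0]],[[0,0,0],[0,0,0]],[[0,0,0],[0,0,0]]], "jaw": 0.6, "squeeze": 45}}

```text
time_s: 12.9
tcp_pos: [0.4757, -0.1429, 0.0184]
eef_rot: [-180.0, -0.0, -40.8]
contact_force: [0.2, 1.1, 1.5]
gripper_width: 0.0113
gripper_force: 45.0
```

>>> {"api": "move_arm", "payload": {"targets": [[[0,0,-4],[0,0,0]],[[0,0,-9],[0,0,0]],[[0,0,-14],[0,0,0.15]]]}}

```text
time_s: 13.28
tcp_pos: [0.475, -0.1429, 0.1595]
eef_rot: [180.0, 0.0, -49.6]
contact_force: [1.0, 0.0, -0.7]
gripper_width: 0.0115
gripper_force: 45.0
```

```bash
python3 -c "
from h import *
go([.610,.068,.16],-129.5)"
```

```text
{'time_s': 13.275, 'joints': [5.9964, 6.9605, -26.9126, -0.0084, -56.1769, 34.4398], 'tcp_pos': [0.475, -0.1429, 0.1595], 'eef_rot': [179.9627, 0.034, -49.5685], 'contact_force': [0.9984, 0.0076, -0.7481], 'gripper_width': 0.0115, 'gripper_force': 44.988}
shift [-7.3, -23.95, -0.06] turn [0.001, 0.0, 1.3951]
```

>>> {"api": "move_arm", "payload": {"targets": [[[-7.3,-24,0],[0,0,1.395]],[[-7.3,-24,0],[0,0,1.395]],[[-7.3,-24,0],[0,0,1.395]],[[-7.3,-24,0],[0,0,1.395]],[[-7.3,-24,0],[0,0,1.395]]]}}

```text
time_s: 13.9
tcp_pos: [0.6119, 0.0721, 0.1572]
eef_rot: [180.0, -0.0, -102.8]
contact_force: [-1.5, -0.2, -0.5]
gripper_width: 0.0117
gripper_force: 45.0
```

```bash
python3 -c "
from h import *
go([.610,.068,.16],-129.5)"
```

```text
{'time_s': 13.9, 'joints': [24.8575, 18.0482, -12.4926, 0.0039, -59.49, -37.6749], 'tcp_pos': [0.6119, 0.0721, 0.1572], 'eef_rot': [179.9776, -0.0215, -102.8154], 'contact_force': [-1.5257, -0.1618, -0.4684], 'gripper_width': 0.0117, 'gripper_force': 44.9871}
shift [0.44, 0.09, -0.28] turn [0.0003, -0.0005, 0.4657]
```

>>> {"api": "move_arm", "payload": {"targets": [[[0.4,0.1,0],[0,0,0.466]],[[0.4,0.1,0],[0,0,0.466]],[[0.4,0.1,0],[0,0,0.466]],[[0.4,0.1,0],[0,0,0.466]]]}}

```text
time_s: 14.4
tcp_pos: [0.6082, 0.0649, 0.1579]
eef_rot: [180.0, -0.0, -129.3]
contact_force: [-0.6, 0.6, -0.6]
gripper_width: 0.0113
gripper_force: 45.0
```

```bash
cat > look.py <<'E'
from h import *
c=cap('wrist','w9');s=st();im=c['image'].astype(int)
hsv=cv2.cvtColor(c['image'],cv2.COLOR_BGR2HSV).astype(int)
p=proj(c,[.567,.0155,.056])[0];d=np.hypot(np.arange(400)[:,None]-p[0],np.arange(640)[None]-p[1])
e=proj(c,[.567+.034,.0155,.056])[0];rr=np.hypot(*(e-p));print('well px',p,rr)
g=(d<rr)&(hsv[...,0]>50)&(hsv[...,0]<85)&(hsv[...,1]>110)
n,l,stt,ce=cv2.connectedComponentsWithStats(g.astype(np.uint8))
for i in range(1,n):
    if stt[i,4]>5:print('tick',stt[i],atz(c,ce[i][::-1],.056).round(4))
m=((d<.7*rr)&(hsv[...,0]>100)&(hsv[...,0]<130)&(hsv[...,1]>90)).astype(np.uint8)
q=cv2.convexHull(np.argwhere(m)[:,::-1].astype(np.int32));E=cv2.fitEllipse(q);print('cell',E,atz(c,E[0][::-1],.062).round(4))
# white bar marks on held cap
b=(im.min(2)>120)&(im.max(2)-im.min(2)<50);z=s['tcp_pos'][2]+.0156
t=proj(c,np.array([s['tcp_pos'][0],s['tcp_pos'][1],z]))[0];print('bar px',t)
k=np.zeros_like(b);a=t.astype(int);k[max(a[0]-60,0):a[0]+60,a[1]-20:a[1]+20]=1
n,l,stt,ce=cv2.connectedComponentsWithStats((b&k).astype(np.uint8))
for i in range(1,n):
    if 5<stt[i,4]<300:print('mark',stt[i],atz(c,ce[i][::-1],z).round(4))
E
python3 look.py
```

```text
{'time_s': 14.45, 'joints': [24.3624, 17.6193, -13.0018, -0.0061, -59.4116, -63.5891], 'tcp_pos': [0.6082, 0.0649, 0.158], 'eef_rot': [179.9807, -0.0269, -129.2298], 'contact_force': [-0.3186, -0.1094, -0.3247], 'gripper_width': 0.0115, 'gripper_force': 44.9933}
well px [114.05979634 316.82434711] 46.77673332462936
tick [356 107   4   3  11] [0.5419 0.0306 0.056 ]
tick [276 121   4   3  12] [0.5925 0.0018 0.056 ]
cell ((317.5081481933594, 113.5055923461914), (45.711910247802734, 46.914066314697266), 11.899754524230957) [0.5662 0.0153 0.062 ]
bar px [275.24869312 316.16309642]
mark [315 237   5  20  96] [0.5991 0.0543 0.1736]
mark [314 272   6   6  31] [0.6077 0.0647 0.1736]
mark [304 324  28  11 174] [0.6261 0.0878 0.1736]
```

```bash
python3 -c "
from h import *
go([.5675,.0159,.088],-129.5)"
```

```text
{'time_s': 14.45, 'joints': [24.3624, 17.6193, -13.0018, -0.0061, -59.4116, -63.5891], 'tcp_pos': [0.6082, 0.0649, 0.158], 'eef_rot': [179.9807, -0.0269, -129.2298], 'contact_force': [-0.3186, -0.1094, -0.3247], 'gripper_width': 0.0115, 'gripper_force': 44.9933}
shift [6.37, 0.05, 7.0] turn [0.0003, -0.0005, 0.0047]
```

>>> {"api": "move_arm", "payload": {"targets": [[[4.5,0.05,2.5],[0,0,0.005]],[[6.37,0.05,5],[0,0,0.005]],[[6.37,0.05,7],[0,0,0.005]],[[6.37,0.05,7],[0,0,0.005]],[[6.37,0.05,7],[0,0,0.005]]]}}

```text
time_s: 15.08
tcp_pos: [0.5683, 0.0163, 0.089]
eef_rot: [-180.0, 0.0, -129.6]
contact_force: [0.1, 0.2, -0.4]
gripper_width: 0.0115
gripper_force: 45.0
```

```bash
python3 -c "
from h import *
go([.5675,.0159,.074],-129.5)"
```

```text
{'time_s': 15.075, 'joints': [21.3679, 17.9153, -23.1037, 0.0217, -48.934, -60.9417], 'tcp_pos': [0.5683, 0.0163, 0.089], 'eef_rot': [-179.9629, 0.0331, -129.5595], 'contact_force': [0.1496, 0.2208, -0.3649], 'gripper_width': 0.0115, 'gripper_force': 44.9928}
shift [0.08, 0.04, 1.5] turn [-0.0006, 0.0006, -0.001]
```

>>> {"api": "move_arm", "payload": {"targets": [[[0,0,0.3],[0,0,0]],[[0,0,0.6],[0,0,0]],[[0,0,1.0],[0,0,0]],[[0,0,1.35],[0,0,0]]]}}

```text
time_s: 15.58
tcp_pos: [0.5681, 0.0162, 0.075]
eef_rot: [-180.0, 0.0, -129.6]
contact_force: [-0.2, 0.2, 4.2]
gripper_width: 0.0117
gripper_force: 45.0
```

>>> {"api": "move_arm", "payload": {"targets": [[[0.05,0,0.1],[0,0,0]],[[0.05,0,0.2],[0,0,0]],[[0.05,0,0.35],[0,0,0]],[[0.05,0,0.35],[0,0,0]]]}}

```text
time_s: 16.08
tcp_pos: [0.5679, 0.016, 0.0715]
eef_rot: [-180.0, 0.1, -129.6]
contact_force: [0.7, 3.0, 4.8]
gripper_width: 0.0116
gripper_force: 45.0
```

>>> {"api": "move_arm", "payload": {"targets": [[[0,0,0.15],[0,0,0]],[[0,0,0.3],[0,0,0]],[[0,0,0.4],[0,0,0]],[[0,0,0.4],[0,0,0]]]}}

```text
time_s: 16.58
tcp_pos: [0.5679, 0.016, 0.0677]
eef_rot: [-180.0, 0.1, -129.6]
contact_force: [-0.3, 3.6, 6.6]
gripper_width: 0.0115
gripper_force: 45.0
```

>>> {"api": "move_arm", "payload": {"targets": [[[-0.03,0.02,0.15],[0,0,0]],[[-0.03,0.02,0.3],[0,0,0]],[[-0.03,0.02,0.45],[0,0,0]],[[-0.03,0.02,0.45],[0,0,0]]]}}

```text
time_s: 17.08
tcp_pos: [0.568, 0.0161, 0.0633]
eef_rot: [-180.0, 0.0, -129.6]
contact_force: [-1.1, 2.2, 8.2]
gripper_width: 0.0115
gripper_force: 45.0
```

>>> {"api": "move_arm", "payload": {"targets": [[[0,0,0.1],[0,0,0]],[[0,0,0.2],[0,0,0]],[[0,0,0.2],[0,0,0]]]}}

```text
time_s: 17.45
tcp_pos: [0.5681, 0.0162, 0.0623]
eef_rot: [-179.9, 0.1, -129.6]
contact_force: [-4.3, 3.1, 16.0]
gripper_width: 0.0114
gripper_force: 45.0
```

>>> {"api": "move_arm", "payload": {"targets": [[[0,0,0],[0,0,0.1]],[[0,0,0],[0,0,0.25]],[[0,0,0],[0,0,0.4]],[[0,0,0],[0,0,0.4]]]}}

```text
time_s: 17.95
tcp_pos: [0.5684, 0.0156, 0.0623]
eef_rot: [-179.9, 0.1, -152.6]
contact_force: [-0.0, -1.3, 15.1]
gripper_width: 0.0116
gripper_force: 45.0
```

```bash
python3 -c "
from h import *
s=st();print(s['moment'])"
```

```text
{'time_s': 17.95, 'joints': [21.3381, 19.7642, -24.7145, 0.1013, -45.4124, -84.0423], 'tcp_pos': [0.5684, 0.0156, 0.0623], 'eef_rot': [-179.9168, 0.1007, -152.6331], 'contact_force': [-0.0157, -1.2856, 15.0922], 'gripper_width': 0.0116, 'gripper_force': 45.015}
[-0.05927144  0.43999065 -0.12555804]
```

>>> {"api": "move_arm", "payload": {"targets": [[[0,0,0],[0,0,0.17]],[[0,0,0],[0,0,0.34]],[[0,0,0],[0,0,0.51]],[[0,0,0],[0,0,0.68]],[[0,0,0],[0,0,0.8]]]}}

```text
time_s: 18.58
tcp_pos: [0.5685, 0.0157, 0.0624]
eef_rot: [180.0, 0.1, 161.4]
contact_force: [-1.3, -0.0, 14.0]
gripper_width: 0.0117
gripper_force: 45.0
```

>>> {"api": "move_arm", "payload": {"targets": [[[0,0,0],[0,0,0.1]],[[0,0,0],[0,0,0.2]],[[0,0,0],[0,0,0.22]],[[0,0,0],[0,0,0.22]]]}}

```text
time_s: 19.08
tcp_pos: [0.5685, 0.0157, 0.0624]
eef_rot: [179.9, 0.1, 149.0]
contact_force: [0.3, 0.3, 14.4]
gripper_width: 0.0116
gripper_force: 45.0
```

```bash
python3 -c "
from h import *
s=st();print(s['moment'])"
```

```text
{'time_s': 19.075, 'joints': [21.3444, 19.7648, -24.7121, 0.1032, -45.4017, -142.3697], 'tcp_pos': [0.5685, 0.0157, 0.0624], 'eef_rot': [179.9489, 0.1324, 149.047], 'contact_force': [0.3192, 0.2811, 14.4019], 'gripper_width': 0.0116, 'gripper_force': 45.0153}
[-0.08399803  0.37870816  0.11919868]
```

>>> {"api": "move_arm", "payload": {"targets": [[[0,0,0],[0,0,0.04]],[[0,0,0],[0,0,0.06]],[[0,0,0],[0,0,0.06]]]}}

```text
time_s: 19.45
tcp_pos: [0.5686, 0.0157, 0.0623]
eef_rot: [180.0, 0.1, 145.7]
contact_force: [0.0, 0.2, 13.6]
gripper_width: 0.0114
gripper_force: 45.3
```

```bash
python3 - <<'E'
from h import *
s=st();print(s['moment'])
c=cap('wrist','w10');im=c['image'].astype(int);z=s['tcp_pos'][2]+.0156
hsv=cv2.cvtColor(c['image'],cv2.COLOR_BGR2HSV).astype(int)
t=proj(c,np.array([*s['tcp_pos'][:2],z]))[0].astype(int)
b=np.zeros(im.shape[:2],np.uint8);sl=np.s_[t[0]-60:t[0]+40,t[1]-20:t[1]+20];b[sl]=((im.min(2)>120)&(im.max(2)-im.min(2)<50))[sl]
n,l,q,ce=cv2.connectedComponentsWithStats(b)
for i in range(1,n):
    if q[i,4]>8:print('mark',q[i],atz(c,ce[i][::-1],z).round(4))
p=proj(c,[.567,.0158,.056])[0].astype(int);g=((hsv[...,0]>50)&(hsv[...,0]<85)&(hsv[...,1]>110)).astype(np.uint8);g[np.hypot(np.arange(400)[:,None]-p[0],np.arange(640)[None]-p[1])>90]=0
n,l,q,ce=cv2.connectedComponentsWithStats(g)
for i in range(1,n):
    if q[i,4]>5:print('tick',q[i],atz(c,ce[i][::-1],.056).round(4))
bs=cap('side');u=proj(bs,[.567,.0155,.06])[0].astype(int)
A=cv2.resize(im[120:300,220:420].astype(np.uint8),(400,360));B=cv2.resize(bs['image'][u[0]-40:u[0]+32,u[1]-40:u[1]+40],(400,360),interpolation=cv2.INTER_CUBIC)
cv2.imwrite('pics/w10o.png',np.hstack([A,B]))
E
```

```text
{'time_s': 19.45, 'joints': [21.3537, 19.7699, -24.7157, 0.1242, -45.4013, -145.7701], 'tcp_pos': [0.5686, 0.0157, 0.0623], 'eef_rot': [179.9564, 0.1368, 145.6707], 'contact_force': [0.009, 0.1543, 13.5812], 'gripper_width': 0.0114, 'gripper_force': 45.3419}
[-0.11147425  0.32088511  0.52307167]
mark [313 237   6  20 107] [0.5566 0.023  0.0779]
mark [314 271   6   7  34] [0.568  0.0155 0.0779]
tick [309 193   6   7  36] [0.5417 0.0305 0.056 ]
```

View pics/w10o.png

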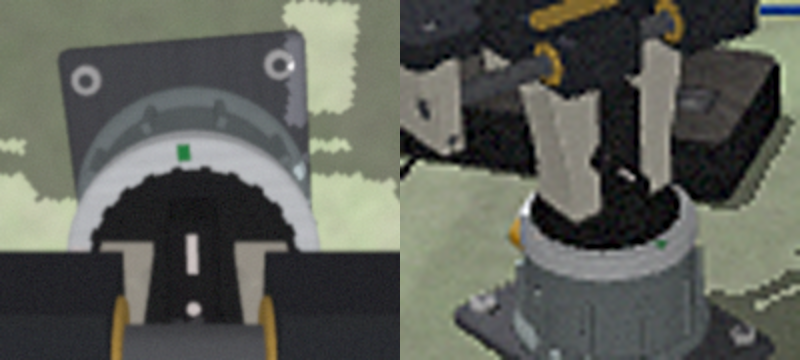

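>>> {"api": "move_arm", "payload": {"targets": [[[0,0,0.05],[0,0,-0.03]],[[0,0,0.1],[0,0,-0.03]],[[0,0,0.1],[0,0,-0.03]],[[0,0,0.1],[0,0,-0.03]]]}}

```text
time_s: 20.05
tcp_pos: [0.5686, 0.0157, 0.0623]
eef_rot: [179.9, 0.2, 147.4]
contact_force: [-5.1, 0.5, 23.1]
gripper_width: 0.0113
gripper_force: 45.0
```

```bash
python3 -c "
from h import *
s=st();print(s['moment'])"
```

```text
{'time_s': 20.05, 'joints': [21.3507, 19.7574, -24.7373, 0.1246, -45.3599, -144.0697], 'tcp_pos': [0.5686, 0.0157, 0.0623], 'eef_rot': [179.9344, 0.1573, 147.3684], 'contact_force': [-5.1227, 0.4935, 23.0978], 'gripper_width': 0.0113, 'gripper_force': 45.0235}
[0.12768494 1.61595938 0.12876331]
```

>>> {"api": "move_arm", "payload": {"targets": [[[0,0,0],[0,0,0.012]],[[0,0,0],[0,0,0.012]],[[0,0,0],[0,0,0.012]]]}}

```text
time_s: 20.42
tcp_pos: [0.5686, 0.0157, 0.0623]
eef_rot: [179.9, 0.2, 146.7]
contact_force: [-4.4, -0.2, 23.2]
gripper_width: 0.0112
gripper_force: 45.2
```

```bash
python3 -c "
from h import *
s=st();print(s['moment']);print(r.close_job())"
```

```text
{'time_s': 20.425, 'joints': [21.356, 19.7596, -24.7414, 0.1348, -45.3588, -144.7338], 'tcp_pos': [0.5686, 0.0157, 0.0623], 'eef_rot': [179.9411, 0.1594, 146.7168], 'contact_force': [-4.4173, -0.1704, 23.1837], 'gripper_width': 0.0112, 'gripper_force': 45.1633}
[0.02979441 1.64980649 0.42227637]
the job is handed in; nothing more can be done
None
```

I handed the job in at 20.4 s: the loose cell sits on the fitted one, and the cap is in through the notches, turned clockwise to its stop, and still gripped and pressed flush with about 23 N. The gripper ended about 3–4° past the lock marks' line by my measurement; I put that down to give in the grip or the stop, since the twisting resistance rose sharply there. The result of the judging was not shown to me.

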